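Set the studio figures on their plinths

TASK

Set each of the four clay figures upright and centred on the wooden plinth whose felt pad has the same outline as the figure's foot, lined up with the pad's edges where it has edges (it does not matter which way the figure faces). Draw the bird straight up out of the drying stand's sleeve, and let its pin down into the hole of its plinth until its foot rests on the pad. Do not drop or tip over any figure.

Things in the scene. Friction and masses are not known exactly. Their poses are not given: they have to be found in the camera images.
- bear: Clay seated bear on a SQUARE slate foot 56 x 56 x 8 mm, edges along x and y. 81 mm high, body 38 mm thick on the z axis, snout towards -x, paws below 36 mm. Origin: centre of the foot's underside, z up. Grip across its y with the pads 38 to 60 mm above the foot's underside (plain round column there). 0.1 to 0.35 kg.
- squirrel: Clay squirrel on an OBLONG slate foot, 86 (along x) x 44 (along y) x 8 mm. 86 mm high, body 32 mm thick on the z axis, nose towards -x, 16 mm thick tail rising at +x, up to 42 mm out. Origin: centre of the foot's underside, z up. Grip across its y with the pads 38 to 60 mm above the foot's underside (plain round column there). 0.1 to 0.35 kg.
- owl: Clay owl on a LARGE ROUND slate foot, 74 mm diameter x 8 mm. 84 mm high, body 44 mm thick on the z axis, eyes and beak towards -x. Origin: centre of the foot's underside, z up. Grip across its y with the pads 38 to 60 mm above the foot's underside (plain round column there). 0.1 to 0.35 kg.
- bird: Clay bird on a SMALL ROUND slate foot, 50 mm diameter x 8 mm, with a 10 mm steel pin reaching 24 mm below it, at the start in the stand's sleeve (foot on the sleeve). 79 mm high above the foot, body 30 mm thick on the z axis, beak -x, low tail +x. Origin: centre of the foot's underside, z up. Grip across its y with the pads 38 to 60 mm above that (plain round column). 0.1 to 0.35 kg.
- stand: Drying stand, fixed: plywood foot 90 x 90 x 8 mm with an upright aluminium sleeve, 28 mm outside, 12 mm bore, top 34 mm above the table. Origin: centre of the underside on the table, on the sleeve's axis; z up. The bird's pin must come 24 mm straight up to be free.
- plinth_square: Fixed wooden plinth block, 100 x 100 x 30 mm, with a 2 mm thick dark grey felt pad on top: a figure's foot rests 32 mm above the table. Origin: centre of the block's underside, on the table; z up. Pad: a 56 mm square, edges along the block's x and y.
- plinth_oblong: Fixed wooden plinth block, 100 x 100 x 30 mm, with a 2 mm thick dark grey felt pad on top: a figure's foot rests 32 mm above the table. Origin: centre of the block's underside, on the table; z up. Pad: an oblong, 86 mm along the block's x, 44 mm along its y.
- plinth_disc: Fixed wooden plinth block, 100 x 100 x 30 mm, with a 2 mm thick dark grey felt pad on top: a figure's foot rests 32 mm above the table. Origin: centre of the block's underside, on the table; z up. Pad: a full disc, 74 mm diameter.
- plinth_hole: Fixed wooden plinth block, 100 x 100 x 30 mm, with a 2 mm thick dark grey felt pad on top: a figure's foot rests 32 mm above the table. Origin: centre of the block's underside, on the table; z up. Pad: a ring, 50 mm outer diameter, around a central 26 mm hole right through pad and block (32 mm deep) for the bird's pin.
Things that resemble listed ones, but are neither listed nor needed, are in the scene too. Leave any green look-alike of the owl alone.

How it is judged:
At the end, for the whole second after the job is handed in: Each figure stands at rest on the plinth with its foot's outline, centred within 12 mm, upright within 0.1 rad, its foot's underside 29 to 35 mm above the plinth's underside; bear and squirrel lined up with the pad's edges within 0.2 rad, any way round that fits (horizontal distance between bear and plinth_square below 0.012 m and z of bear in the frame of plinth_square between 0.029 and 0.035 m and angle between each of bear, squirrel, owl, bird's own z axis and vertical below 0.1 rad and linear speed of each of bear, squirrel, owl, bird below 0.02 m/s and angular speed of each of bear, squirrel, owl, bird below 0.2 rad/s and horizontal distance between squirrel and plinth_oblong below 0.012 m and z of squirrel in the frame of plinth_oblong between 0.029 and 0.035 m and horizontal distance between owl and plinth_disc below 0.012 m and z of owl in the frame of plinth_disc between 0.029 and 0.035 m and horizontal distance between bird and plinth_hole below 0.012 m and z of bird in the frame of plinth_hole between 0.029 and 0.035 m and (angle between the x axis of bear and the x axis of plinth_square, either way round below 0.2 rad or angle between the x axis of bear and the y axis of plinth_square, either way round below 0.2 rad) and angle between the x axis of squirrel and the x axis of plinth_oblong, either way round below 0.2 rad); the robot touches nothing.
It fails at once if a figure is tipped over (leans more than 45 degrees) (angle between any of bear, squirrel, owl, bird's own z axis and vertical above 0.785 rad).
It fails at once if a figure is dropped or thrown (faster than 0.6 m/s with no finger on it) ((linear speed of bear above 0.6 m/s and contact force between the fingers and bear below 0.05 N) or (linear speed of squirrel above 0.6 m/s and contact force between the fingers and squirrel below 0.05 N) or (linear speed of owl above 0.6 m/s and contact force between the fingers and owl below 0.05 N) or (linear speed of bird above 0.6 m/s and contact force between the fingers and bird below 0.05 N)).
It also fails if it takes over 120 s, if anything falls off the work surface, if the arm or the gripper's body presses on something with over 40 N, if the wrist force passes 120 N, or if a joint passes its speed limit or range.

ROBOT

A 6-joint arm with a two-finger parallel gripper is mounted at the origin on the work surface. World frame = base frame: x ahead of the robot, y to its left, z up, the work surface at z = 0. Lengths are in m, angles in rad, forces in N, time in s.
With the tool pointing down it reaches from about 0.35 to 1 m from the base axis. Payload 7.1 kg.
Tool frame: the origin (TCP) lies between the finger pads; the fingertips stand 22 mm ahead of it and the grasp point (between the pads) lies 3 mm ahead of it; z points along the fingers, y is the line along which they close (so a half turn about z gives the same grasp; the last joint's range is limited). The gripper opens to 85 mm and grips with 20 to 120 N. Pads are 22 mm wide; open, the fingers measure 114 mm over their backs; the gripper's body (76 mm by 85 mm) begins 54 mm behind the grasp point. The pads swing forward as they close: fully open they stand 13 mm farther back than shut.
Start: joints at [-1.149, 0.423, 1.63, -0, 1.089, -0.019], TCP at [0.267, -0.565, 0.253] pointing down, gripper open.
Joint ranges: [-3, 3], [-0.9, 2.11], [0.09, 2.58], [-1.31, 4.45], [0.11, 2.69], [-2.54, 2.54]. Speed limits (rad/s): [2.39, 2.39, 3.01, 3.14, 3.14, 3.14].

INTERFACE

Orientations are given as a rotation vector (axis times angle).
In Python, from rig import manip gives the robot as it stands. The module is installed in compiled form; this text tells all that it offers. Calls block until the motion is done:
- manip.move_to(position, orientation): joint-space move of the TCP to a pose.
- manip.servo_line(position, orientation=None, rate=0.15): straight line of the TCP; orientation=None keeps the orientation; rate is the mean speed in m/s.
- manip.set_joints(angles): joint-space move.
- manip.command_gripper(opening, f_grip=None): finger opening in m; f_grip is the grip in N (None keeps the last); returns when the fingers have stopped.
- manip.hold(seconds).
- manip.solve_ik(position, orientation): joint angles nearest the present ones, or None.
- manip.camera(name): name is "side" or "top"; returns a dict with "image" (384x512x3 uint8, red, green, blue), "fx", "fy", "cx", "cy" (pixels), "cam_to_world" (4x4, takes a point from camera to world coordinates). Camera axes: x right, y down, z forward; pixel columns grow to the right and rows downward; lengths in m; the calibration is good to about 2 mm. A picture is of the moment at which its call begins. There is no depth.
A pose or a line that the arm cannot do raises manip.IKError and nothing moves.
- manip.sign_off(): hands the job in; it is judged then, once.
Readings, each from a call of its own:
- manip.get_time(): time.
- manip.get_joint_positions(): joint angles.
- manip.get_joint_vel(): joint speeds.
- manip.get_tau(): joint torques, N m.
- manip.get_position(): TCP position.
- manip.get_ee_rot(): TCP orientation.
- manip.get_contact_force(): force on the tool from outside, world axes, zero at the start.
- manip.get_torque(): the same for the moment, N m.
- manip.get_width(): finger opening in m.
- manip.get_grip_force(): force on a finger pad.
Only numpy, scipy, OpenCV 4.12 (cv2) and the standard library are available. Lean on these libraries where they do the work, as an engineer would, in place of code of your own. Each camera call takes 0.05 s, during which the arm holds its last target. There are 200 camera calls.

## Working session

There is one attempt and no reset: what is moved stays moved. The work goes in short steps, each a Python script; the robot and the scene stay as the last script left them, time stands still between calls to the robot, and variables do not carry over. Pictures are saved under pics/ and viewed, at most 14 in all, crops included, and the job is handed in when it is done.

```bash
mkdir -p pics; python3 - <<'E'
from rig import manip
import cv2,numpy as np
for n in("top","side"):
    c=manip.camera(n); cv2.imwrite(f"pics/{n}0.png",cv2.resize(c["image"][:,:,::-1],(800,600),interpolation=cv2.INTER_CUBIC))
    cv2.imwrite(f"{n}_raw.png",c["image"][:,:,::-1])
    print(n,c["fx"],c["fy"],c["cx"],c["cy"]);print(np.round(c["cam_to_world"],4).tolist())
print(manip.get_ee_rot(),manip.get_time())
E
```

```text
top 346.8922145625572 346.8922145625572 257.1173056856998 197.03420770381408
[[-0.0055, -0.9973, 0.0732, 0.3917], [-1.0, 0.005, -0.0069, -0.0447], [0.0065, -0.0733, -0.9973, 1.1493], [0.0, 0.0, 0.0, 1.0]]
side 401.9030007127717 401.9030007127717 258.0405128143535 193.1932369787705
[[0.9895, -0.0863, 0.116, 0.313], [-0.1443, -0.5403, 0.829, -1.1776], [-0.0089, -0.8371, -0.547, 0.7756], [0.0, 0.0, 0.0, 1.0]]
[-3.06417836e+00 -6.86449789e-01  4.27857256e-04] 0.1
```

View pics/top0.png

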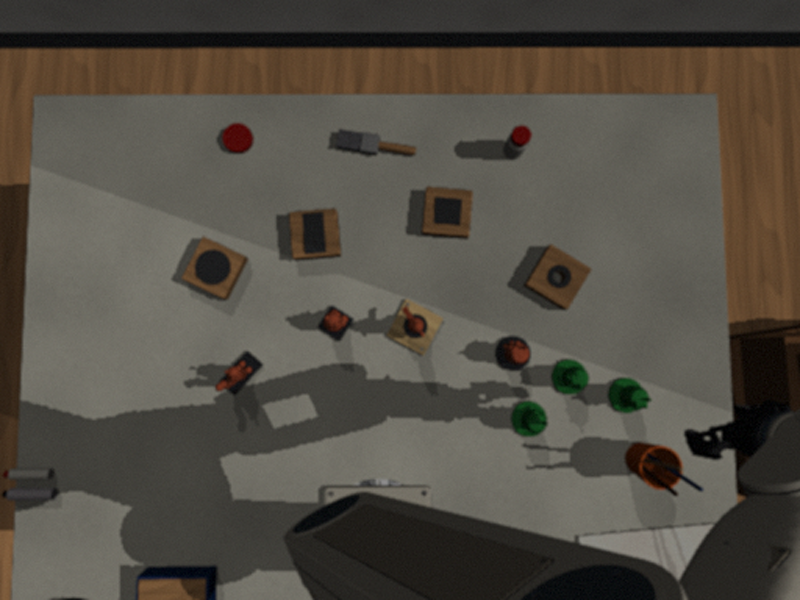

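View pics/side0.png

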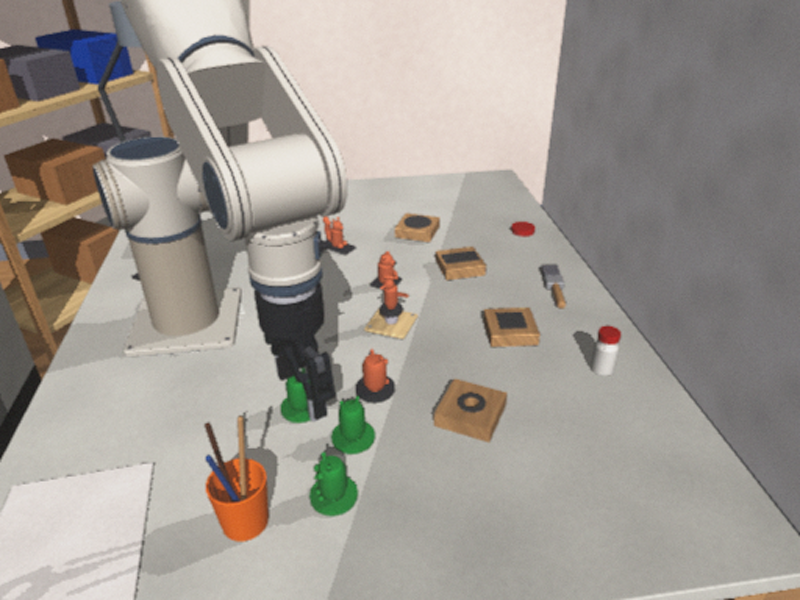

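Top view (800x600 px): pads are disc (214,268), oblong (314,233), square (447,211), hole (559,276). Figures are squirrel (240,372), bear (335,322), bird on its stand (414,326) and red owl (513,352). The possible mix-ups for the owl are the green ones at (570,377), (628,395) and (529,418). I choose the red one. Next come enlarged, brightened crops.

```bash
python3 - <<'E'
import cv2,numpy as np
def crop(n,out,x0,y0,w,h,s,g):
    im=cv2.imread(n+"_raw.png")[y0:y0+h,x0:x0+w]
    im=(255*(im/255.)**g).astype(np.uint8)
    im=cv2.resize(im,None,fx=s,fy=s,interpolation=cv2.INTER_CUBIC)
    for k in range(0,w,10): cv2.line(im,(k*s,0),(k*s,8 if k%50 else 16),(255,255,0),1); 
    for k in range(0,h,10): cv2.line(im,(0,k*s),(8 if k%50 else 16,k*s),(255,255,0),1)
    cv2.imwrite("pics/"+out,im)
crop("top","tA.png",110,110,130,100,6,.55)   # left: disc, oblong, bear, squirrel... 
crop("top","tB.png",240,110,145,100,5,.55)
crop("top","tC.png",130,190,110,80,7,.5)
crop("side","sA.png",200,130,150,110,5,.7)
crop("side","sB.png",215,185,115,100,6,.7)
E
```

```text
(no output)
```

View pics/tA.png

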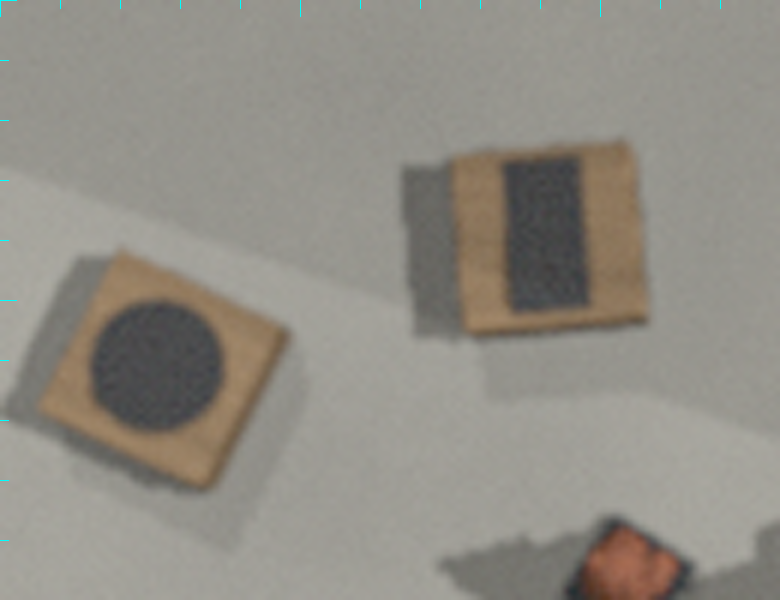

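View pics/tB.png

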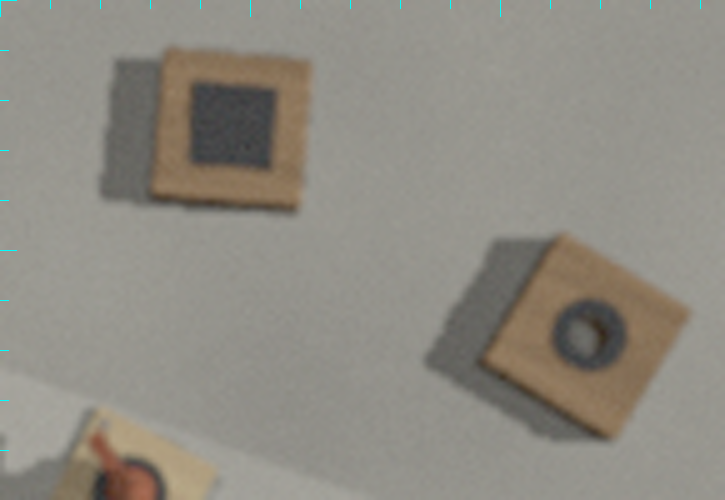

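View pics/tC.png

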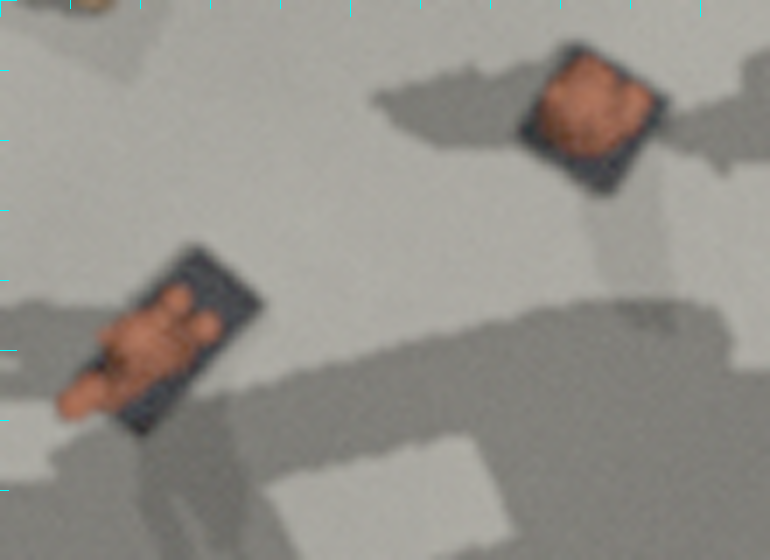

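View pics/sA.png

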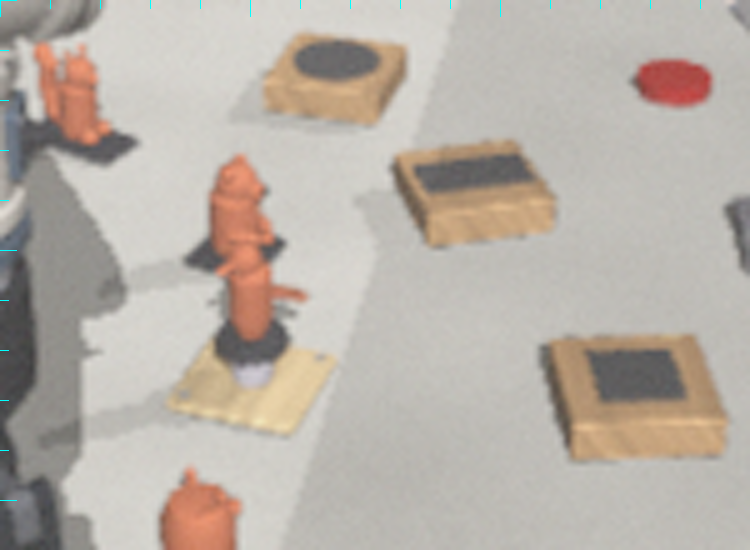

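View pics/sB.png

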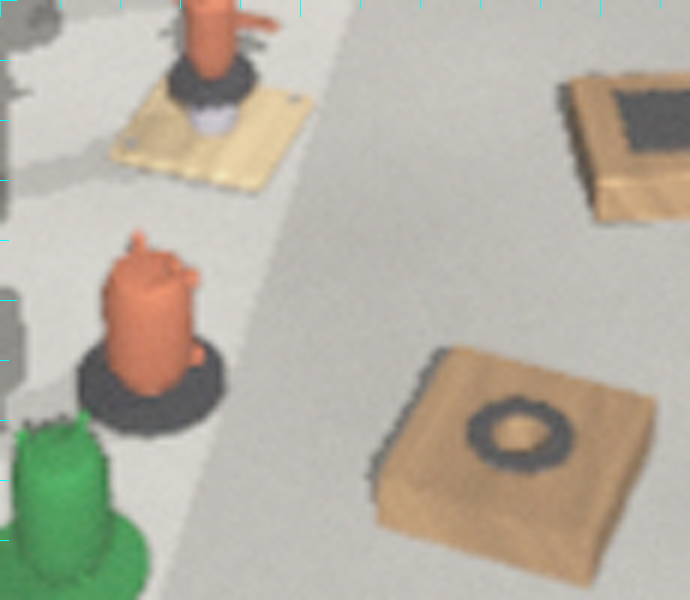

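```bash
cat >cam.py <<'E'
import numpy as np
TOP=((346.8922,257.1173,197.0342),np.array([[-0.0055,-0.9973,0.0732,0.3917],[-1,0.005,-0.0069,-0.0447],[0.0065,-0.0733,-0.9973,1.1493]]))
SIDE=((401.903,258.0405,193.1932),np.array([[0.9895,-0.0863,0.116,0.313],[-0.1443,-0.5403,0.829,-1.1776],[-0.0089,-0.8371,-0.547,0.7756]]))
def ray(cam,p,s,off):
    (f,cx,cy),T=cam; u=(np.array(p)+.5)/s-.5+np.array(off)
    d=T[:,:3]@np.array([(u[0]-cx)/f,(u[1]-cy)/f,1.]); return T[:,3],d/np.linalg.norm(d)
def tri(a,b):
    M=[];v=[]
    for o,d in(a,b):
        P=np.eye(3)-np.outer(d,d); M.append(P);v.append(P@o)
    x=np.linalg.lstsq(np.vstack(M),np.hstack(v),rcond=None)[0]
    return x,max(np.linalg.norm(P@x-w) for P,w in zip(M,v))
def at(r,z): o,d=r; return o+d*(z-o[2])/d[2]
tA=lambda p:ray(TOP,p,6,(110,110)); tB=lambda p:ray(TOP,p,5,(240,110)); tC=lambda p:ray(TOP,p,7,(130,190))
tD=lambda p:ray(TOP,p,7,(250,185)); sA=lambda p:ray(SIDE,p,5,(200,130)); sB=lambda p:ray(SIDE,p,6,(215,185))
E
python3 - <<'E'
from cam import *
import cv2
im=cv2.imread("top_raw.png")[185:260,250:360]; im=(255*(im/255.)**.5).astype(np.uint8)
cv2.imwrite("pics/tD.png",cv2.resize(im,None,fx=7,fy=7,interpolation=cv2.INTER_CUBIC))
np.set_printoptions(precision=4,suppress=True)
for n,a,b in[("disc",tA((157,366)),sA((337,61))),("obl",tA((545.7,234)),sA((474.5,174))),("sq",tB((233,125)),sA((636,374))),("hole",tB((590,335)),sB((520,435))),
 ("bear",tC((592,116)),sA((235,251))),("sqA",tC((195,240)),sA((137,143))),("sqB",tC((265,303)),sA((108,160)))]:
    print(n,*tri(a,b))
def ang(f,p,q,z): d=at(f(q),z)-at(f(p),z); return np.degrees(np.arctan2(d[1],d[0])),np.linalg.norm(d)
z=.032
print("obl x",ang(tA,(590,305),(578,157),z),ang(tA,(512,312),(503,163),z), at(tA((545.7,234)),z))
print("obl y",ang(tA,(503,163),(578,157),z),ang(tA,(512,312),(590,305),z))
print("sq",ang(tB,(272,168),(277,88),z),ang(tB,(190,163),(192,82),z),ang(tB,(192,82),(277,88),z),ang(tB,(190,163),(272,168),z),at(tB((233,125)),z))
print("disc,hole",at(tA((157,366)),z),at(tB((590,335)),z))
print("bear",at(tC((592,116)),.008),ang(tC,(520,130),(575,40),.008),ang(tC,(605,195),(668,100),.008),ang(tC,(575,40),(668,100),.008),ang(tC,(520,130),(605,195),.008))
print("squirrel",at(tC((167.5,338.5)),.008),ang(tC,(140,437),(265,303),.008),ang(tC,(195,240),(265,303),.008))
E
```

```text
disc [0.5641 0.3415 0.0283] 0.001946043658918839
obl [0.6358 0.1316 0.0281] 0.001902752129375537
sq [ 0.6801 -0.1492  0.0303] 0.001436300092590948
hole [ 0.5403 -0.3804  0.0293] 0.0013048721404525401
bear [0.4472 0.0895 0.0032] 0.0008379528549142662
sqA [ 0.3896  0.2766 -0.0004] 0.0005796565428911988
sqB [0.362  0.2418 0.0051] 0.0025111009077650637
obl x (np.float64(4.860050740691093), np.float64(0.08180735301931223)) (np.float64(3.8522768318820058), np.float64(0.0821860144676309)) [0.633  0.1311 0.032 ]
obl y (np.float64(-85.56680541822803), np.float64(0.04090993993920119)) (np.float64(-85.05719925613685), np.float64(0.04235434184164425))
sq (np.float64(-4.28807698872912), np.float64(0.05337016926571444)) (np.float64(-1.9574021752549893), np.float64(0.05393430426816641)) (np.float64(-94.32010104667518), np.float64(0.055912450198057975)) (np.float64(-93.76731413699068), np.float64(0.05372132852518696)) [ 0.6782 -0.1488  0.032 ]
disc,hole [0.5616 0.3404 0.032 ] [ 0.5387 -0.3794  0.032 ]
bear [0.4461 0.089  0.008 ] (np.float64(-31.235936504658703), np.float64(0.04944319508278305)) (np.float64(-33.54113996934655), np.float64(0.05332923028481814)) (np.float64(-123.06202915386388), np.float64(0.05228641050817965)) (np.float64(-127.50917218090467), np.float64(0.0504167099200902))
squirrel [0.3433 0.2864 0.008 ] (np.float64(-42.83940943185175), np.float64(0.08410801230964618)) (np.float64(-131.736698296864), np.float64(0.044334394368764525))
```

View pics/tD.png

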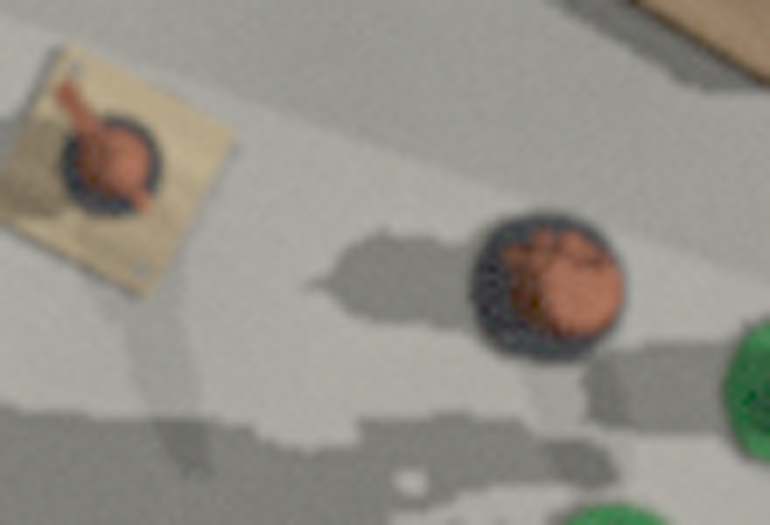

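Bird's foot is at (112,165) in the crop, with the tail towards (65,95) and the beak towards (145,200). The red owl's foot is at (550,288), and the green owl stays clear to the right. I'm starting with the bear.

```bash
cat >h.py <<'E'
import numpy as np
from rig import manip as m
from scipy.spatial.transform import Rotation as R
HI=0.215
def rv(deg):
    a=np.radians(deg); c,s=np.cos(a),np.sin(a)
    return R.from_matrix(np.array([[-s,c,0],[c,s,0],[0,0,-1]])).as_rotvec()
def best(p,degs):   # reachable yaw needing least joint travel
    q0=np.array(m.get_joint_positions()); o=[]
    for d in degs:
        q=m.solve_ik(p,rv(d))
        if q is not None and abs(q[5])<2.4: o.append((np.abs(np.array(q)-q0).max(),d))
    return min(o)[1]
def F(): return np.round(m.get_contact_force(),2)
def pick(xy,yaw,foot,lift=True):
    m.command_gripper(.085,30)
    p=[*xy,HI+.02]; d=best(p,[yaw,yaw+180,yaw-180]); m.move_to(p,rv(d))
    m.servo_line([*xy,foot+.052],rate=.15)
    f0=F(); m.command_gripper(0,25); m.hold(.2)
    print("yaw",d,"w",m.get_width(),"grip",m.get_grip_force(),"dF",F()-f0,"t",m.get_time())
    return d
def raise_(to=HI):
    p=m.get_position(); m.servo_line([p[0],p[1],to],rate=.12); print("lifted w",m.get_width(),F())
def place(xy,yaws,foot=.032):
    p=[*xy,HI]; d=best(p,yaws); m.move_to(p,rv(d)); m.hold(.3)
    m.servo_line([*xy,foot+.052+.006],rate=.12); m.hold(.3); f0=F()[2]
    for dz in np.arange(.005,-.0045,-.001):
        m.servo_line([*xy,foot+.052+dz],rate=.03); m.hold(.05)
        if abs(F()[2]-f0)>2.5: break
    print("placed dz",dz,"dF",F()[2]-f0,"yaw",d)
def release(op=.08):
    m.command_gripper(op); m.hold(.2); p=m.get_position(); m.servo_line([p[0],p[1],HI+.02],rate=.15); print("t",m.get_time())
E
python3 - <<'E'
from h import *
from cam import *
print("bird",tri(tD((112,165)),sB((212,78))),at(tD((112,165)),.042)); print("owl",tri(tD((549.5,287.5)),sB((151,383))),at(tD((549.5,287.5)),.008))
a=-33.8
d=pick((.4465,.089),a+90,0); raise_()
t=d+30.2; place((.679,-.149),[t,t+90,t-90,t+180,t-180]); release()
E
```

```text
bird (array([ 0.43843104, -0.07942048,  0.03646361]), np.float64(0.000940355033223964)) [ 0.43726549 -0.07916676  0.042     ]
owl (array([ 0.38110998, -0.28655129,  0.00131343]), np.float64(0.0010685871775238168)) [ 0.38011219 -0.28506399  0.008     ]
yaw 56.2 w 0.037847214583540435 grip 22.243240402731317 dF [-3.84 -4.8  14.68] t 4.8583
lifted w 0.03697769819314566 [-0.89  0.5  -1.93]
placed dz 0.003 dF 6.92 yaw -3.5999999999999943
t 12.1417
```

```bash
python3 - <<'E'
from h import *
d=pick((.3438,.2867),-42.3+90,0); raise_()
t=d+46.8; place((.6345,.1313),[t,t+180,t-180,t-360]); release()
d=pick((.3806,-.2858),105,0); raise_()
place((.563,.341),[d,d+45,d-45,d+90,d-90,d+135,d-135]); release()
import cv2
c=m.camera("top")["image"][:,:,::-1]; s=m.camera("side")["image"][:,:,::-1]
cv2.imwrite("top_raw.png",c);cv2.imwrite("side_raw.png",s)
g=lambda i,k:cv2.resize((255*(i/255.)**.6).astype(np.uint8),None,fx=k,fy=k,interpolation=cv2.INTER_CUBIC)
cv2.imwrite("pics/m1.png",np.vstack([g(c[110:200,110:310],4)[:,:800],g(s[110:170,200:400],4)[:,:800]]))
E
```

```text
yaw 47.7 w 0.030936975857421545 grip 24.277387170586735 dF [-2.06 -0.13  5.41] t 16.45
lifted w 0.030867103885710952 [ 0.45 -0.83 -0.88]
placed dz 0.0 dF 6.77 yaw -265.5
t 24.6917
yaw -75 w 0.043217700503992366 grip 24.847704106068704 dF [-0.99  1.16  4.98] t 28.775
lifted w 0.043024866255969914 [ 0.07  0.47 -1.53]
placed dz 0.0 dF 8.09 yaw -30
t 38.0083
```

View pics/m1.png

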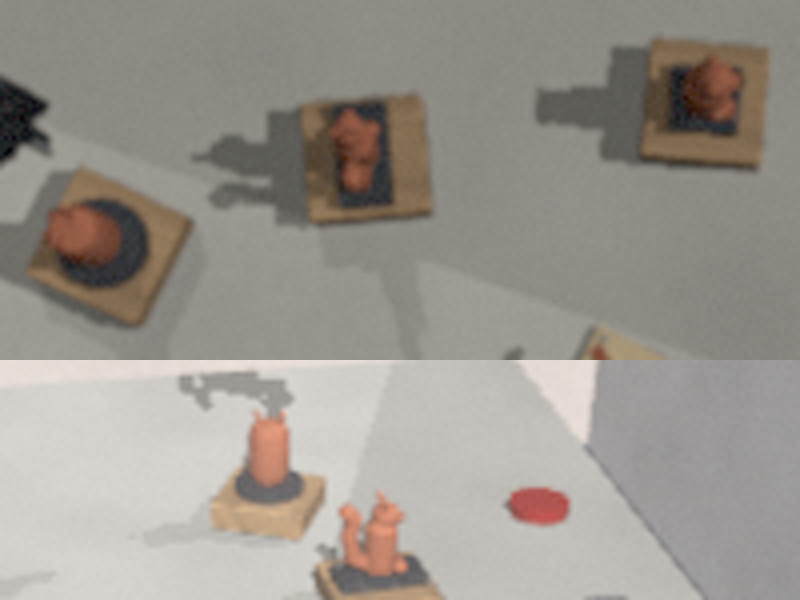

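Bear, squirrel and owl stand centred and aligned on their pads (composite: about (706,99), (362,153) and (102,243)). Next is the bird. I'll grip it, check the side load in the sleeve, and then lift.

```bash
python3 - <<'E'
from h import *
HIB=.245
import h; h.HI=HIB
d=pick((.4378,-.0793),125,.034); print(F(),m.get_torque())
p=m.get_position()
for k in range(1,15):
    m.servo_line([p[0],p[1],p[2]+.002*k],rate=.05)
    if k%3==0 or k==1: print(k,F(),m.get_width())
    if np.linalg.norm(F()[:2])>15 or F()[2]<-12: print("stop");break
E
```

```text
yaw -55 w 0.029147369314490735 grip 24.343002533423714 dF [-1.    0.93  5.7 ] t 42.0417
[-0.77  0.7   5.44] [0.07247191 0.18472803 0.03732566]
1 [-1.53  0.12 -2.21] 0.028918509799860496
3 [ 0.77  0.53 -1.98] 0.028784846646293827
6 [-0.85  1.14 -2.3 ] 0.028834252208084443
9 [ 0.77 -0.63 -1.83] 0.028946794646913982
12 [ 0.07 -0.49 -2.45] 0.028748566308883963
```

```bash
python3 - <<'E'
from h import *
import h; h.HI=.245
xy=(.5395,-.380)
raise_(.245)
p=[*xy,.245]; d=best(p,[-55,-100,-10,-145,35,80,125]); m.move_to(p,rv(d)); m.hold(.3)
m.servo_line([*xy,.032+.052+.03],rate=.12); m.hold(.3); f0=F(); ok=True
for dz in np.arange(.027,.004,-.003):
    m.servo_line([*xy,.084+dz],rate=.05)
    if np.linalg.norm(F()-f0)>6: ok=False;print("contact",dz,F()-f0);break
if ok:
    place_f0=F()[2]
    for dz in np.arange(.005,-.0045,-.001):
        m.servo_line([*xy,.084+dz],rate=.03); m.hold(.05)
        if abs(F()[2]-place_f0)>2.5: break
    print("placed",dz,F()-f0); release(); m.servo_line([.45,-.33,.28],rate=.2); m.move_to([.267,-.565,.3],rv(best([.267,-.565,.3],[90,-90,0,180])))
    import cv2
    c=m.camera("top")["image"][:,:,::-1]; s=m.camera("side")["image"][:,:,::-1]
    g=lambda i,k:cv2.resize((255*(i/255.)**.6).astype(np.uint8),None,fx=k,fy=k,interpolation=cv2.INTER_CUBIC)
    cv2.imwrite("pics/m2.png",np.vstack([g(c[110:210,110:390],2.85)[:,:790],g(s[130:240,250:390],2.85*2)[:310,:790]]))
E
```

```text
lifted w 0.028915988176260433 [-0.68 -0.42 -2.58]
placed 0.0 [-0.92  0.31  4.87]
t 55.7417
```

View pics/m2.png

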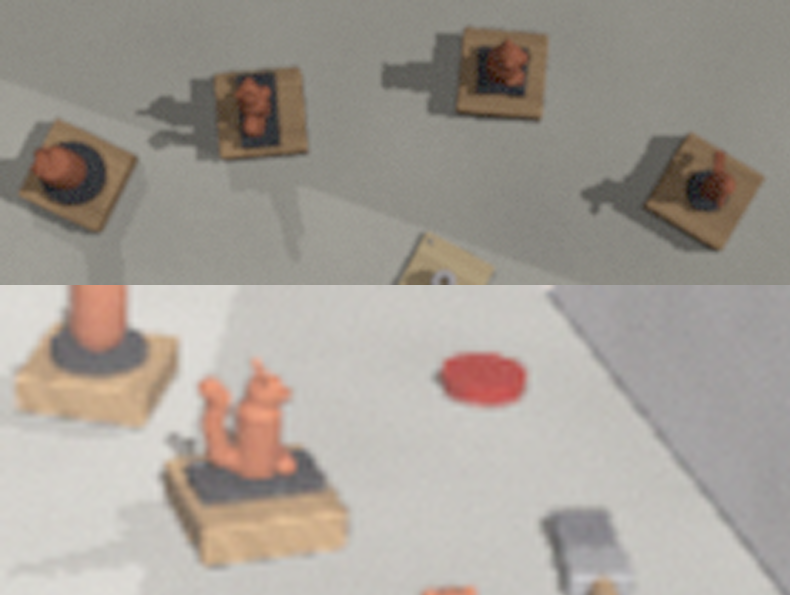

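All four figures stand on their pads; the bird is seated at about (705,190), at the expected height. Handing in.

```bash
python3 -c "
from rig import manip as m
m.hold(.5); print(m.sign_off(), m.get_time())"
```

```text
the job is handed in; nothing more can be done
the job is handed in; nothing more can be done
```

I handed the job in with all four figures standing centred on their matching plinths and the bird's pin down in its hole, as far as the last pictures and the force readings show; the verdict itself was not displayed.

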